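# Hang the round-ringed gauge on the snap hook

## Task

Two wooden seam gauges lie on the sewing table, and two small hook stands are behind them. Take the gauge with the round steel ring and hang it by its ring on the snap hook, the hook whose mouth is closed by a sprung gate: push the ring down through the gate until the gate snaps shut above it, then let go so that the gauge hangs freely. Leave the gauge with the square loop lying where it is.

Things in the scene. Friction and masses are not known exactly. Their poses are not given: they have to be found in the camera images.
- ring_gauge: Gauge to hang, 60 g, flat, rigid: round steel ring (6 mm rod, 58 mm inside, 70 mm outside diameter) on the end of a wooden paddle 70 long, 26 wide, 15 mm thick. Origin: ring's centre, 3 mm above the table at the start (ring and paddle both lie on it, paddle z = -3 to +12 mm). z normal to the ring, up at the start. Paddle spans x = -31 to -101 mm; pinch it across its width (y) at its middle, x = -66 mm.
- loop_gauge: The other gauge, to be left alone: the same wooden paddle, but with a square steel loop, 70 mm outside. Origin at the loop's centre, axes as for ring_gauge.
- snap_stand: Fixed steel stand of the snap hook; origin under its base plate (100 x 100 x 12 mm), z up, -x out of its front. A 16 mm square post (x = 28 to 44 mm), 200 mm tall, carries the hook's shank in front of it, which ends at height 231 mm, gate at height 220 mm. A second stand nearby has an open hook without a gate: not that one.
- hook_seat (a point): Lowest inside point of the snap hook, 160 mm straight above snap_stand's origin, same axes; a ring hangs here. Hook: J of 10 mm rod in the x-z plane, round bottom, inner faces at x = -18 mm (tip) and +18 mm (shank). Tip ends 81 mm above the seat, leaning out to x = -36 mm. Ring rod pushed straight down between tip and shank is clear below the gate when 15 mm above the seat.
- snap_gate (a joint): Snap hook's gate: steel flap 38 x 16 x 5 mm across the mouth, 60 mm above the seat, hinged at the shank (x = +20 mm), free end at the tip. 0 = closed (level), up to 1.5 rad as it is pressed down into the hook, its only way; a light spring (1 to 4 N at mid flap) shuts it.
There are look-alikes about, which are no part of the job. Leave any blue look-alike of the ring_gauge alone.

How it is judged (in metres and radians):
On the way:
1. the gate is pressed inward with the round ring at the hook (value of joint snap_gate above 0.4 rad and distance between ring_gauge and hook_seat below 0.09 m), for 0.02 s.
At the end, for the whole second after the job is handed in: The ring hangs in the snap hook: its centre 15 to 40 mm below the seat and within 25 mm of it sideways, the paddle within 0.4 rad of hanging straight down and nearly still (below 0.05 m/s), the gate closed (below 0.12 rad), and the square-looped gauge within 30 mm of where it lay (value of joint snap_gate below 0.12 rad and z of ring_gauge in the frame of hook_seat between -0.04 and -0.015 m and horizontal distance between ring_gauge and hook_seat below 0.025 m and angle between ring_gauge's own x axis and vertical below 0.4 rad and linear speed of ring_gauge below 0.05 m/s and distance of loop_gauge from where it was at the start of the episode below 0.03 m); the robot touches nothing.
It fails at once if the gauge with the square loop is moved more than 30 mm (distance of loop_gauge from where it was at the start of the episode above 0.03 m).
It also fails if it takes over 40 s, if anything falls off the work surface, if the arm or the gripper's body presses on something with over 40 N, if the wrist force passes 120 N, or if a joint passes its speed limit or range.

## Robot

A 6-joint arm with a two-finger parallel gripper is mounted at the origin on the work surface. World frame = base frame: x ahead of the robot, y to its left, z up, the work surface at z = 0. Lengths are in mm, angles in rad, forces in N, time in s.
With the tool pointing down it reaches from about 325 to 925 mm from the base axis. Payload 3.1 kg.
Tool frame: the origin (TCP) lies midway between the tips of the shut fingers; the grasp point (between the pads) lies 19 mm behind it; z points along the fingers, y is the direction in which the jaws open and shut (so a half turn about z gives the same grasp; the last joint's range is limited). The gripper opens to 85 mm and grips with 20 to 120 N. Pads are 22 mm wide; open, the fingers measure 114 mm over their backs; the gripper's body (76 mm by 85 mm) begins 54 mm behind the grasp point. The pads swing forward as they close: fully open they stand 13 mm farther back than shut.
Start: joints at [-0.112, 0.217, 1.613, -0, 1.311, -0.112], TCP at [625.011, 0.021, 231.3] pointing down, gripper open.
Joint ranges: [-2.75, 2.75], [-0.78, 2.1], [0.31, 2.55], [-1.13, 4.27], [0.13, 2.63], [-2.58, 2.58]. Speed limits (rad/s): [2.79, 2.79, 3.14, 3.14, 3.14, 3.14].

## Interface

Orientations are given as a rotation vector (axis times angle).
In Python, from cell import ctrl, eyes, job gives the robot as it stands. The module is installed in compiled form; this text tells all that it offers.
- The arm moves only by the shell command python3 -m crank 'ROWS' [OPENING] [FORCE]. ROWS is JSON, one flat list of numbers, 6 for each row, row after row: the shift along the tool's x, y, z in units of 0.75 m (1.0 is 0.75 m), then the turn, a rotation vector about the tool's x, y, z in units of 45 degrees (1.0 is 45 degrees). A call has 1 to 5 rows; each row is the pose to reach, as a shift and turn from the pose measured when the call began, along the tool's axes at that moment; what a row does not reach only later rows make up. A row lasts 1/8 s, in which the tool goes at most 62.5 mm and 10.7 degrees, less where a joint would pass 70% of its speed; a pose out of reach is approached as far as the arm can. A call with a number of a shift or a turn outside -1 to 1 is refused whole. A call with a gripper value outside its range is refused whole. OPENING is the opening, from -1 (shut) to 1 (fully open), so that 0 is half open, set as the call begins (- or left out, the last holds). The fingers move at their own pace and stop on an object; FORCE is the grip in N (left out, the last holds). Time passes only in rows, so rows that repeat a pose let the fingers close. It gives the time, the measured TCP pose, the force and the opening at its end, in the units of the state.
- ctrl.get_obs(): the state, without advancing time (a new reading comes with each control period).
- eyes.capture(name): name is "scene" or "side" or "wrist"; returns (picture, depth): 384x512x3 uint8, blue, green, red; 384x512 float32, mm along the optical axis (not along the pixel's ray), 0 where there is no reading.
- eyes.camera_info(name): a dict with "fx", "fy", "cx", "cy" (pixels), "T" (4x4, takes a point from camera to world coordinates); the wrist camera has in their place "T_tool_cam" (4x4, takes a point from camera to tool coordinates, whose origin is the TCP and whose axes are the flange's). Camera axes: x right, y down, z forward; pixel columns grow to the right and rows downward; lengths in mm; the calibration is good to about 2 mm. A picture is of the moment at which its call begins: read the wrist's pose just before it. camera_info takes no time and is no camera call.
- job.close_job(): hands the job in, once; it reports no verdict.
The state is a dict: "clock": time; "qpos": joint angles; "joint_vel": joint speeds; "effort": joint torques, N m; "tool_pos": TCP position; "ee_rot": TCP orientation; "wrist_force": force on the tool from outside, world axes, zero at the start; "moment": the same for the moment, N m; "grip_width": finger opening in mm.
Only numpy, scipy, OpenCV 4.12 (cv2) and the standard library are available. Lean on these libraries where they do the work, as an engineer would, in place of code of your own. Each camera call takes 0.05 s, during which the arm holds its last target.

## Working session

There is one attempt and no reset: what is moved stays moved. The work goes in short steps, Python scripts to look and compute and a shell command to move; the robot and the scene stay as the last step left them, time stands still between calls to the robot, and variables do not carry over. Pictures are saved under pics/ and viewed, and the job is handed in when it is done.

```bash
mkdir -p pics; python3 - <<'E'
from cell import ctrl, eyes, job
import cv2, numpy as np
print(ctrl.get_obs())
for n in ["scene","side","wrist"]:
    p,d=eyes.capture(n); np.savez(f"{n}0.npz",p=p,d=d); cv2.imwrite(f"pics/{n}0.png",p)
    print(n,eyes.camera_info(n))
E
```

```text
{'clock': 0.0, 'qpos': array([-1.12194063e-01,  2.17748257e-01,  1.61496870e+00,  2.22274005e-05,
        1.31131589e+00, -1.12201884e-01]), 'joint_vel': array([ 1.78923958e-03,  1.36840962e-03, -9.47069978e-04, -1.90864395e-04,
       -4.01920580e-05, -1.29832938e-03]), 'effort': array([-2.90135131e-04, -3.96841800e+01, -3.03850436e+01, -2.80225659e-04,
        9.87685227e-03,  9.68610237e-06]), 'tool_pos': array([6.24162381e+02, 1.26844585e-01, 2.29953903e+02]), 'ee_rot': array([-2.22008002, -2.22008466,  0.00236205]), 'wrist_force': array([-0.74368382,  0.75971839, -0.21128073]), 'moment': array([ 0.0320718 ,  0.04470635, -0.02260587]), 'grip_width': 85.38578599875538}
scene {'fx': 439.19431364989146, 'fy': 439.19431364989146, 'cx': 255.00649979596955, 'cy': 196.7571227548626, 'T': array([[-7.27548203e-01,  4.66987148e-01, -5.02589909e-01,
         1.04410567e+03],
       [ 6.85772838e-01,  5.16091654e-01, -5.13191017e-01,
         5.98688477e+02],
       [ 1.97288482e-02, -7.18033710e-01, -6.95728657e-01,
         8.60113011e+02],
       [ 0.00000000e+00,  0.00000000e+00,  0.0000
[... 260 characters left out ...]
1, -5.87128029e-01,  5.44567594e-01,
        -3.56342048e+02],
       [ 4.69639209e-04, -6.80290833e-01, -7.32942127e-01,
         7.09014345e+02],
       [ 0.00000000e+00,  0.00000000e+00,  0.00000000e+00,
         1.00000000e+00]])}
wrist {'fx': 277.86537120484104, 'fy': 277.86537120484104, 'cx': 253.27475205985738, 'cy': 189.9351232457182, 'T_tool_cam': array([[ 2.05405675e-04, -9.48154452e-01, -3.17809837e-01,
         8.02407222e+01],
       [ 9.99999973e-01,  1.61074553e-04,  1.65766155e-04,
         2.11293254e-01],
       [-1.05980840e-04, -3.17809863e-01,  9.48154460e-01,
        -1.41941128e+02],
       [ 0.00000000e+00,  0.00000000e+00,  0.00000000e+00,
         1.00000000e+00]])}
```

View pics/scene0.png

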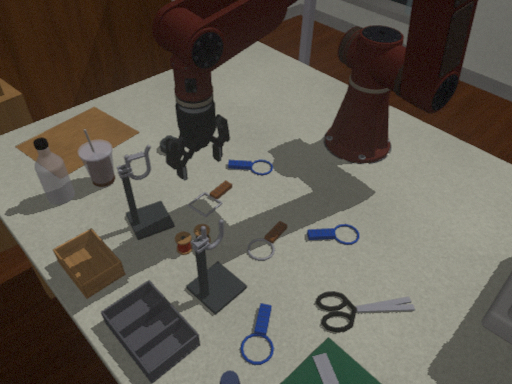

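View pics/side0.png

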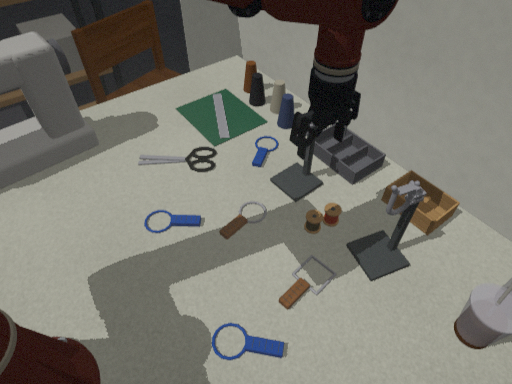

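View pics/wrist0.png

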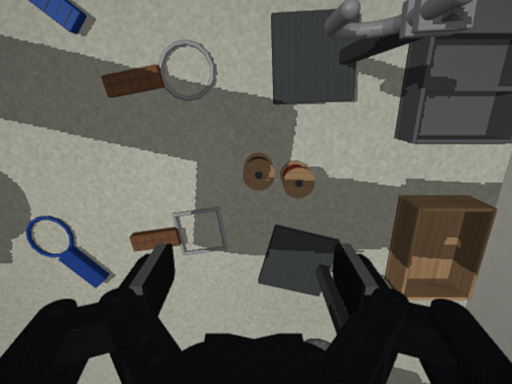

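The wooden ring gauge is at scene (265,245), side (243,220) and wrist (165,75). The square-loop gauge is at scene (212,197). Blue look-alikes are at scene (250,166), (335,234) and (260,335). The stands are at scene (150,190) and (210,265). Next I'll take close crops of the hooks and the gauge.

```bash
python3 - <<'E'
import cv2, numpy as np
s=cv2.imread("pics/scene0.png"); d=cv2.imread("pics/side0.png"); w=cv2.imread("pics/wrist0.png")
c=lambda im,x,y:cv2.resize(im[y:y+75,x:x+100],(400,300),interpolation=cv2.INTER_CUBIC)
top=np.hstack([c(s,90,135),c(s,165,210)]); bot=np.hstack([c(d,350,160),c(d,265,110)])
cv2.imwrite("pics/crop1.png",np.vstack([top,bot]))
cv2.imwrite("pics/crop2.png",np.hstack([c(s,215,205),c(w,310,0)]))
E
```

```text
(no output)
```

View pics/crop1.png

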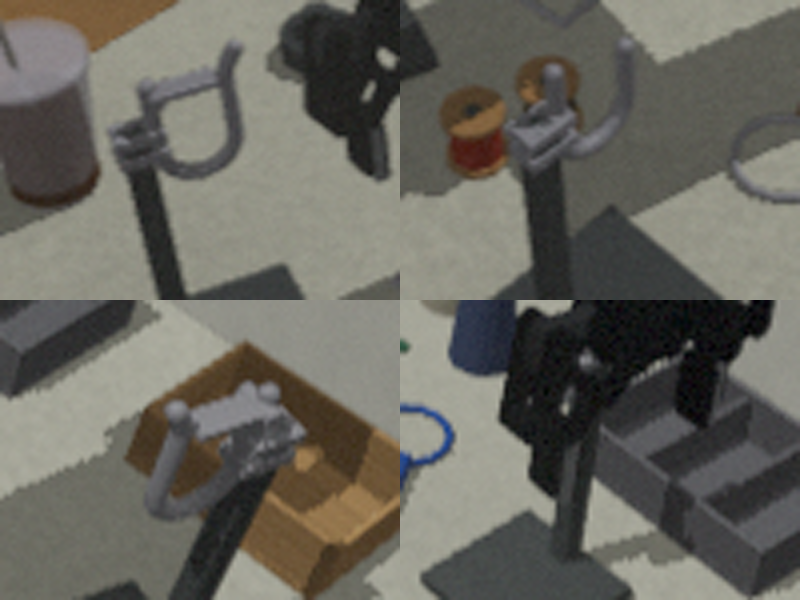

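View pics/crop2.png

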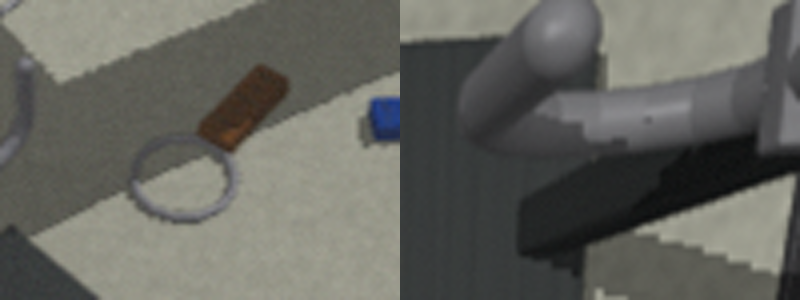

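Snap hook: the stand at scene (150,190) and side (385,230), where a gate plate crosses the mouth. The other one, at scene (210,265), is open. The ring gauge is confirmed at scene (260,240), wood with a round grey ring. Next I'll measure from depth and rays.

```bash
cat > h.py <<'E'
import numpy as np, cv2
from cell import ctrl, eyes
from scipy.spatial.transform import Rotation as R
def camT(n,obs=None):
    i=eyes.camera_info(n)
    if n!="wrist": return i,np.array(i["T"])
    T=np.eye(4);T[:3,:3]=R.from_rotvec(obs["ee_rot"]).as_matrix();T[:3,3]=obs["tool_pos"]
    return i,T@np.array(i["T_tool_cam"])
def cloud(n,d,obs=None):
    i,T=camT(n,obs);v,u=np.mgrid[:384,:512]
    P=np.stack([(u-i["cx"])/i["fx"]*d,(v-i["cy"])/i["fy"]*d,d],-1)
    W=P@T[:3,:3].T+T[:3,3];W[d<=0]=np.nan;return W
def ray(n,u,v,z,obs=None):
    i,T=camT(n,obs);r=T[:3,:3]@np.array([(u-i["cx"])/i["fx"],(v-i["cy"])/i["fy"],1]);o=T[:3,3]
    return o+r*(z-o[2])/r[2]
E
python3 - <<'E'
from h import *
obs=ctrl.get_obs()
hsv={}
for n in ["scene","side","wrist"]:
    z=np.load(n+"0.npz");p,d=z["p"],z["d"];W=cloud(n,d,obs)
    hh=cv2.cvtColor(p,cv2.COLOR_BGR2HSV)
    # wood paddle: brown, near z 12
    m=(hh[...,0]<20)&(hh[...,1]>110)&(W[...,2]>5)&(W[...,2]<25)
    m=m.astype(np.uint8);k,lab,st,ce=cv2.connectedComponentsWithStats(m)
    for j in range(1,k):
        if st[j,4]>80:
            Q=W[lab==j]; r=cv2.minAreaRect(Q[:,:2].astype(np.float32)); print(n,"brown",ce[j].round(),st[j,4],np.nanmean(Q,0).round(1),[np.round(x,1) for x in r])
    # base plates: z 8..16 dark
    m=((hh[...,2]<90)&(hh[...,1]<60)&(W[...,2]>7)&(W[...,2]<17)).astype(np.uint8)
    m=cv2.morphologyEx(m,cv2.MORPH_OPEN,np.ones((3,3)))
    k,lab,st,ce=cv2.connectedComponentsWithStats(m)
    for j in range(1,k):
        if st[j,4]>300:
            Q=W[lab==j]; r=cv2.minAreaRect(Q[:,:2].astype(np.float32)); print(n,"plate",ce[j].round(),st[j,4],np.nanmean(Q,0).round(1),[np.round(x,1) for x in r])
    # hook points
    if n!="wrist":
        box=(95,135,155,190) if n=="scene" else (370,170,430,220)
        x0,y0,x1,y1=box; Q=W[y0:y1,x0:x1].reshape(-1,3); C=p[y0:y1,x0:x1].reshape(-1,3)
        Q=Q[Q[:,2]>150]
        print(n,"hook",len(Q),np.nanmin(Q,0).round(),np.nanmax(Q,0).round())
        for a in range(155,250,8):
            s=Q[(Q[:,2]>=a)&(Q[:,2]<a+8)]
            if len(s): print(a,len(s),s.min(0).round(),s.max(0).round(),s.mean(0).round(1))
E
```

```text
scene brown [80. 25.] 769 [  239.5 -1374.3    15. ] [array([  188.8, -1373.7]), array([ 32.3, 850.2]), np.float64(89.8)]
scene brown [362. 152.] 339 [45.  50.2 13.2] [array([42. , 44.8]), array([ 86.7, 195.5]), np.float64(46.5)]
scene brown [221. 189.] 164 [ 483.9 -112.5   13.8] [array([ 481.2, -115. ]), array([67.7, 25.7]), np.float64(8.2)]
scene brown [272. 236.] 81 [498.5 106.5  13.6] [array([496.2, 105.4]), array([35.9, 23.9]), np.float64(7.3)]
scene brown [ 87. 257.] 829 [ 874.2 -148.3    9.2] [array([ 876.8, -135.9]), array([ 86.2, 106.2]), np.float64(0.3)]
scene brown [ 98. 282.] 298 [891.7 -63.3  15.2] [array([913.4, -94.3]), array([ 79.8, 165. ]), np.float64(36.1)]
scene plate [151. 220.] 948 [ 691.5 -147.6   11.8] [array([ 690.8, -153.5]), array([100.6, 100.4]), np.float64(75.0)]
scene plate [218. 287.] 1356 [696.7 132.1  11.6] [array([697.4, 125.7]), array([ 98.8, 101.5]), np.float64(1.6)]
scene hook 573 [ 656. -175.  150.] [ 739. -141.  240.]
155 68 [ 674. -164.  155.] [ 734. -146.  163.] [ 702.7 -154.1  159.5]
163 51 [ 669. -170.  163.] [ 735. -144.  171.] [ 704.7 -154.1
[... 2588 characters left out ...]
t64(10.4)]
wrist brown [414. 220.] 734 [849.2 -85.2  14.7] [array([849. , -89.7]), array([155.7,  76.1]), np.float64(51.8)]
wrist brown [452. 255.] 886 [ 915.5 -140.8   15.5] [array([ 916.1, -142.7]), array([140.3,  64.8]), np.float64(57.9)]
wrist brown [155. 238.] 702 [ 481.4 -113.5   13.4] [array([ 481.4, -116. ]), array([69. , 25.5]), np.float64(8.3)]
wrist plate [309.  60.] 6480 [689.9 121.2  11.3] [array([696.7, 124. ]), array([100.4,  99.2]), np.float64(2.9)]
wrist plate [407.  89.] 370 [810.6  89.   12.1] [array([810.6,  85.3]), array([  2.1, 111.2]), np.float64(0.0)]
wrist plate [296. 260.] 3594 [ 688.6 -151.6   11.1] [array([ 691.4, -155.8]), array([100.4,  99.6]), np.float64(75.6)]
```

```bash
python3 - <<'E'
from h import *
obs=ctrl.get_obs()
for n,u,v in [("wrist",188,70),("scene",261,249),("side",253,212)]:
    z=np.load(n+"0.npz");p=z["p"];d=z["d"];W=cloud(n,d,obs)
    c=ray(n,u,v,3,obs)
    hh=cv2.cvtColor(p,cv2.COLOR_BGR2HSV)
    r=np.hypot(W[...,0]-c[0],W[...,1]-c[1])
    m=(r<50)&(W[...,2]>3)&(W[...,2]<12)&(hh[...,1]<60)
    Q=W[m][:,:2]
    (a,rad)=cv2.minEnclosingCircle(Q.astype(np.float32))
    # algebraic circle fit
    A=np.c_[Q,np.ones(len(Q))];s=np.linalg.lstsq(A,(Q**2).sum(1),rcond=None)[0];cc=s[:2]/2
    print(n,c.round(1),len(Q),cc.round(1),np.sqrt(s[2]+cc@cc).round(1),np.round(a,1),round(rad,1))
E
```

```text
wrist [544.2 111.5   3. ] 795 [542.9 111. ] 31.4 [542.5 111. ] 34.7
scene [542.5 113.    3. ] 139 [543.4 113. ] 31.9 [548.2 115.7] 42.9
side [541.2 109.7   3. ] 125 [538.9 109.9] 31.7 [536.6 107.8] 37.4
```

```bash
cat >> h.py <<'E'
def tgt(yaw,pitch=0):
    # gauge-like tool: tool x = -g, tilted up by pitch; returns matrix. g=heading yaw
    y=np.radians(yaw);t=np.radians(pitch)
    g=np.array([np.cos(y)*np.cos(t),np.sin(y)*np.cos(t),np.sin(t)])
    ty=np.array([-np.sin(y),np.cos(y),0]); x=-g
    return np.stack([x,ty,np.cross(x,ty)],1)
def rel(p,Rm):
    o=ctrl.get_obs();R0=R.from_rotvec(o["ee_rot"]).as_matrix()
    s=R0.T@(np.array(p)-o["tool_pos"]);w=R.from_matrix(R0.T@Rm).as_rotvec(degrees=True)
    print("shift",(s/750).round(4),"turn",(w/45).round(4),"| mm",s.round(1),"deg",w.round(1),"rows",round(max(np.linalg.norm(s)/62.5,np.linalg.norm(w)/10.7),1))
def st():
    o=ctrl.get_obs();print(o["clock"].round(2) if hasattr(o["clock"],"round") else o["clock"],"q",o["qpos"].round(3),"p",o["tool_pos"].round(1),"F",o["wrist_force"].round(1),"w",round(float(o["grip_width"]),1))
    print(R.from_rotvec(o["ee_rot"]).as_matrix().round(3).tolist())
E
python3 -c "
from h import *
rel([477,98.5,150],tgt(10.5))"
```

```text
shift [ 0.1312 -0.1962  0.1074] turn [-1.6000e-03 -2.4000e-03 -2.2333e+00] | mm [  98.4 -147.2   80.5] deg [-1.000e-01 -1.000e-01 -1.005e+02] rows 9.4
```

```bash
python3 -m crank '[0.131,-0.196,0.05,0,0,-1, 0.131,-0.196,0.05,0,0,-1, 0.131,-0.196,0.05,0,0,-1, 0.131,-0.196,0.05,0,0,-1, 0.131,-0.196,0.05,0,0,-1]' 0.1 100
python3 -c "
from h import *
st();rel([477,98.5,130],tgt(10.5))"
```

```text
clock: 0.78
tool_pos: [476.6, 98.7, 192.7]
ee_rot: [-1.2, -2.901, 0.001]
wrist_force: [1.1, -0.2, -0.5]
grip_width: 47.3
0.775 q [ 0.06  -0.043  1.968  0.     1.218 -0.726] p [476.6  98.7 192.7] F [ 1.1 -0.2 -0.5] w 47.3
[[-0.708, 0.707, -0.002], [0.707, 0.708, 0.0], [0.002, -0.001, -1.0]]
shift [-0.0007  0.0003  0.0836] turn [-8.0000e-04 -2.8000e-03 -1.2324e+00] | mm [-0.5  0.2 62.7] deg [ -0.   -0.1 -55.5] rows 5.2
```

```bash
python3 -m crank '[0,0,0.08,0,0,-1, 0,0,0.08,0,0,-1, 0,0,0.08,0,0,-1, 0,0,0.08,0,0,-1, 0,0,0.08,0,0,-1]'
python3 - <<'E'
from h import *
o=ctrl.get_obs();p,d=eyes.capture("wrist");cv2.imwrite("pics/wrist1.png",p);np.savez("w1.npz",p=p,d=d)
W=cloud("wrist",d,o);hh=cv2.cvtColor(p,cv2.COLOR_BGR2HSV)
m=((hh[...,0]<20)&(hh[...,1]>110)&(W[...,2]>5)&(W[...,2]<25)).astype(np.uint8)
k,lab,s,ce=cv2.connectedComponentsWithStats(m)
for j in range(1,k):
    if s[j,4]>300:
        Q=W[lab==j];r=cv2.minAreaRect(Q[:,:2].astype(np.float32));print(ce[j],Q.mean(0).round(1),r)
st();rel([477,98.5,4],tgt(10.5))
E
```

```text
clock: 1.4
tool_pos: [477.5, 98.3, 133.1]
ee_rot: [-0.003, -3.14, -0.0]
wrist_force: [-0.5, -0.3, 0.1]
grip_width: 46.7
[254.57373868 180.87128072] [474.4  98.2  14.1] ((476.4208984375, 98.49519348144531), (69.83027648925781, 24.56885528564453), 10.579974174499512)
[ 39.74374681 184.44614599] [ 477.9 -114.    13. ] ((479.8714904785156, -116.23329162597656), (68.7447738647461, 27.596099853515625), 9.626032829284668)
1.45 q [ 0.059  0.035  2.014  0.     1.094 -1.51 ] p [477.4  98.4 133. ] F [ 0.6  0.  -0.4] w 46.9
[[-1.0, 0.002, -0.001], [0.002, 1.0, 0.0], [0.001, 0.0, -1.0]]
shift [0.0002 0.0002 0.172 ] turn [ 0.0003 -0.0018 -0.2354] | mm [2.00e-01 1.00e-01 1.29e+02] deg [  0.   -0.1 -10.6] rows 2.1
```

View pics/wrist1.png

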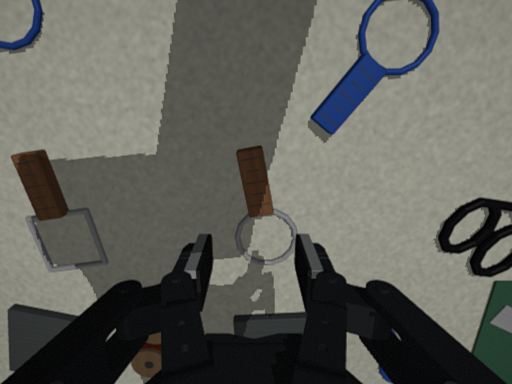

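The picture shows the wooden round-ring gauge, paddle at (255,181) and ring at (266,237). It measures (476.4, 98.5) with yaw 10.6°, which agrees with the earlier estimate.

```bash
python3 -m crank '[0,0,0.08,0,0,-0.235, 0,0,0.14,0,0,-0.235, 0,0,0.172,0,0,-0.235, 0,0,0.172,0,0,-0.235]'
python3 -c "
from h import *
st();rel([477,98.5,2],tgt(10.5))"
```

```text
clock: 1.95
tool_pos: [475.2, 98.1, 2.0]
ee_rot: [0.282, -3.122, -0.001]
wrist_force: [0.4, 0.6, 0.2]
grip_width: 47.0
1.95 q [ 0.059  0.263  2.063  0.     0.823 -1.693] p [475.2  98.1   2. ] F [0.4 0.6 0.2] w 47.0
[[-0.984, -0.179, -0.007], [-0.179, 0.984, -0.0], [0.007, 0.001, -1.0]]
shift [-0.0025  0.0001  0.    ] turn [ 0.0013 -0.0084 -0.0039] | mm [-1.9  0.1  0. ] deg [ 0.1 -0.4 -0.2] rows 0.0
```

Now close, hold, and lift.

```bash
python3 -m crank '[0,0,0,0,0,0,0,0,0,0,0,0,0,0,0,0,0,0,0,0,0,0,0,0]' -1 100
python3 -m crank '[0,0,-0.05,0,0,0,0,0,-0.12,0,0,0,0,0,-0.2,0,0,0,0,0,-0.28,0,0,0,0,0,-0.36,0,0,0]'
python3 - <<'E'
from h import *
st()
p,d=eyes.capture("wrist");cv2.imwrite("pics/wrist2.png",p);p2,d=eyes.capture("side");cv2.imwrite("pics/side2.png",p2);np.savez("s2.npz",p=p2,d=d)
E
```

```text
clock: 2.45
tool_pos: [476.9, 98.1, 3.7]
ee_rot: [0.282, -3.126, -0.0]
wrist_force: [-0.5, -0.6, 6.7]
grip_width: 22.9
clock: 3.08
tool_pos: [477.1, 98.1, 275.6]
ee_rot: [0.281, -3.126, -0.0]
wrist_force: [0.4, 0.2, -0.4]
grip_width: 22.9
3.075 q [ 0.059 -0.117  1.878  0.     1.384 -1.692] p [477.1  98.1 275.6] F [ 0.4  0.2 -0.4] w 22.9
[[-0.984, -0.179, -0.003], [-0.179, 0.984, 0.0], [0.003, 0.001, -1.0]]
```

View pics/wrist2.png

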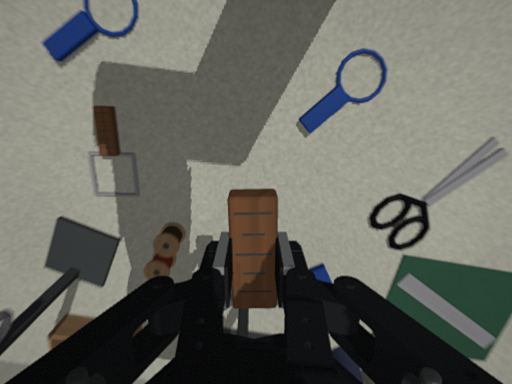

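View pics/side2.png

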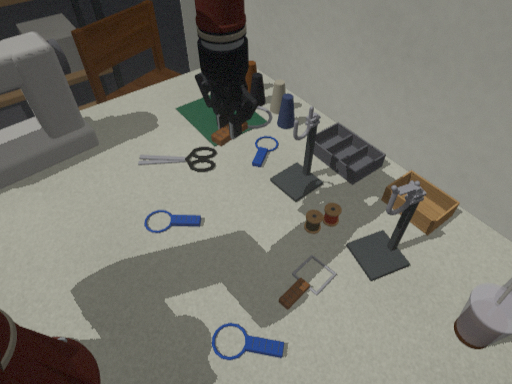

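```bash
python3 - <<'E'
from h import *
o=ctrl.get_obs();p,d=eyes.capture("wrist")
W=cloud("wrist",d,o);hh=cv2.cvtColor(p,cv2.COLOR_BGR2HSV)
m=((hh[...,0]<20)&(hh[...,1]>110)&(W[...,2]>200)).astype(np.uint8)
m[:, :231]=0;m[:,275:]=0;m[:193]=0;m[300:]=0;m=cv2.erode(m,np.ones((3,3)))
Q=W[m>0]
R0=R.from_rotvec(o["ee_rot"]).as_matrix();L=(Q-o["tool_pos"])@R0
s=np.linalg.lstsq(np.c_[L[:,:2],np.ones(len(L))],L[:,2],rcond=None)[0]
print(len(L),"z=ax+by+c",s.round(4),L.min(0).round(1),L.max(0).round(1))
r=cv2.minAreaRect(L[:,:2].astype(np.float32));print(r)
z=np.load("s2.npz");W=cloud("side",z["d"],o);hh=cv2.cvtColor(z["p"],cv2.COLOR_BGR2HSV)
m=(W[...,2]>250)&(W[...,2]<310)&(hh[...,1]<70)&(hh[...,2]>70)
L=(W[m]-o["tool_pos"])@R0
L=L[(L[:,0]<-25)&(L[:,0]>-120)&(abs(L[:,1])<50)]
print(len(L),L.min(0),L.max(0))
A=np.c_[L[:,:2],np.ones(len(L))];s=np.linalg.lstsq(A,(L[:,:2]**2).sum(1),rcond=None)[0];c=s[:2]/2;print(c,np.sqrt(s[2]+c@c), np.linalg.lstsq(A,L[:,2],rcond=None)[0])
E
```

```text
3386 z=ax+by+c [ 1.01000e-02 -3.50000e-03 -1.05044e+01] [-28.6 -13.7 -12.4] [35.3  9.7 -6.4]
((3.222381591796875, -2.514725685119629), (23.294729232788086, 63.84938049316406), 88.83106994628906)
143 [-97.00628304 -33.75579896  -7.40982205] [-32.51327958  16.59216581   0.60446276]
[-63.68996577  -0.89536453] 31.228215204370297 [ 0.01001032  0.01021143 -2.60464417]
```

```bash
cat >> h.py <<'E'
SEAT=np.array([690.2,-155.3,160.]);SY=-15.
def place(X,Z,th,yaw=None,Y=0,F=(-97,-0.5,0.5)):
    y=np.radians(SY);f=SEAT+np.array([np.cos(y)*X-np.sin(y)*Y,np.sin(y)*X+np.cos(y)*Y,Z])
    Rm=tgt(SY,th);p=f-Rm@np.array(F);print("TCP",p.round(1));rel(p,Rm)
E
python3 -c "
from h import *
place(-4,125,25);place(-60,150,25)"
```

```text
TCP [ 601.3 -131.   244.5]
shift [-0.1036 -0.3296  0.0467] turn [ 0.1237 -0.5375  0.5526] | mm [ -77.7 -247.2   35. ] deg [  5.6 -24.2  24.9] rows 4.2
TCP [ 547.3 -116.5  269.5]
shift [-0.0364 -0.2977  0.0129] turn [ 0.1237 -0.5375  0.5526] | mm [ -27.3 -223.3    9.7] deg [  5.6 -24.2  24.9] rows 3.6
```

```bash
python3 -m crank '[-0.012,-0.075,0,0.031,-0.134,0.138, -0.024,-0.15,0,0.062,-0.269,0.276, -0.036,-0.22,0.005,0.093,-0.403,0.414, -0.036,-0.298,0.013,0.124,-0.537,0.553, -0.036,-0.298,0.013,0.124,-0.537,0.553]'
python3 -c "
from h import *
st();place(-4,120,25)"
```

```text
clock: 3.85
tool_pos: [543.7, -118.9, 264.6]
ee_rot: [0.362, 2.691, -0.079]
wrist_force: [-0.7, 0.1, -1.5]
grip_width: 23.4
3.85 q [-0.363 -0.225  2.043  0.051  0.897 -1.689] p [ 543.7 -118.9  264.6] F [-0.7  0.1 -1.5] w 23.4
[[-0.877, 0.265, 0.401], [0.241, 0.964, -0.11], [-0.416, -0.0, -0.909]]
TCP [ 601.3 -131.   239.5]
shift [-0.0573  0.0049  0.063 ] turn [-0.0033 -0.0096 -0.0068] | mm [-43.    3.6  47.3] deg [-0.1 -0.4 -0.3] rows 1.0
```

```bash
python3 -m crank '[-0.028,0.002,0.031,0,-0.005,-0.003, -0.057,0.005,0.063,-0.003,-0.01,-0.007, -0.057,0.005,0.063,-0.003,-0.01,-0.007]'
python3 - <<'E'
from h import *
st();place(-4,120,25)
for n in ["scene","side"]:
    p,d=eyes.capture(n);np.savez(n+"3.npz",p=p,d=d)
    x,y=(70,100) if n=="scene" else (330,130)
    cv2.imwrite(f"pics/{n}3.png",cv2.resize(p[y:y+120,x:x+160],(640,480),interpolation=cv2.INTER_CUBIC))
E
```

```text
clock: 4.22
tool_pos: [600.5, -129.5, 235.6]
ee_rot: [0.353, 2.691, -0.076]
wrist_force: [0.3, -0.0, -0.1]
grip_width: 23.2
4.225 q [-0.344 -0.059  1.954  0.049  0.819 -1.68 ] p [ 600.5 -129.5  235.6] F [ 0.3 -0.  -0.1] w 23.2
[[-0.878, 0.257, 0.403], [0.234, 0.966, -0.107], [-0.417, 0.001, -0.909]]
TCP [ 601.3 -131.   239.5]
shift [-0.0036 -0.0015 -0.004 ] turn [ 0.0014 -0.008   0.0013] | mm [-2.7 -1.2 -3. ] deg [ 0.1 -0.4  0.1] rows 0.1
```

View pics/scene3.png

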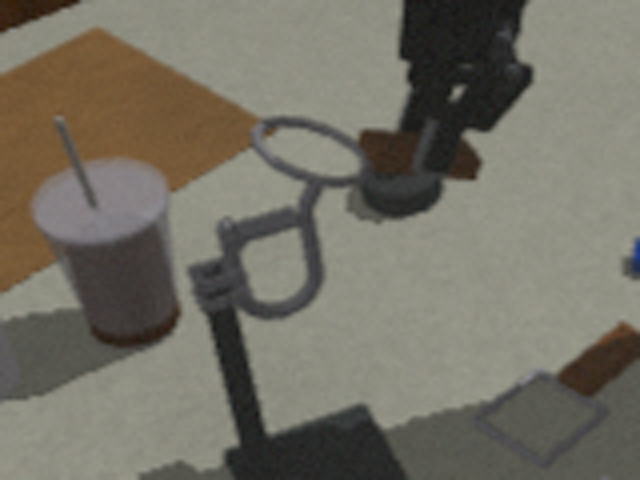

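View pics/side3.png

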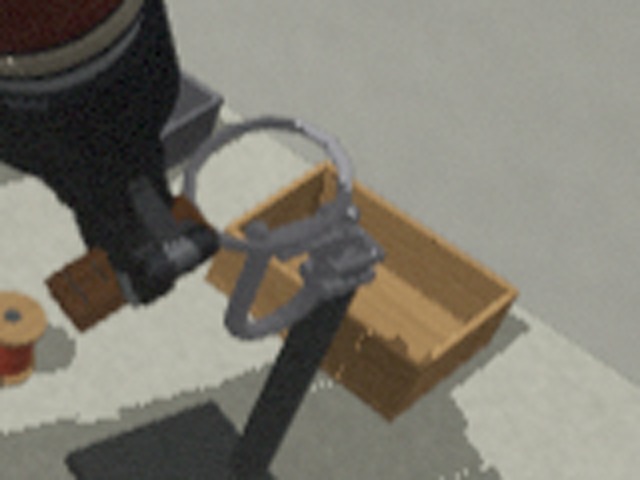

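Both crops show the ring held above the hook: scene crop (310,150), side crop (270,180). I'll measure where it sits relative to the hook, using the same cameras.

```bash
python3 - <<'E'
from h import *
o=ctrl.get_obs();R0=R.from_rotvec(o["ee_rot"]).as_matrix()
y=np.radians(SY);H=np.array([[np.cos(y),-np.sin(y),0],[np.sin(y),np.cos(y),0],[0,0,1]])
for n in ["scene","side"]:
    z=np.load(n+"3.npz");p,d=z["p"],z["d"];W=cloud(n,d);hh=cv2.cvtColor(p,cv2.COLOR_BGR2HSV)
    L=(W-o["tool_pos"])@R0; hk=(W-SEAT)@H
    m=(hh[...,1]<90)&(abs(L[...,2])<9)&(L[...,0]<-33)&(L[...,0]>-110)&(abs(L[...,1])<45)&(hk[...,2]>85)
    Q=L[m];A=np.c_[Q[:,:2],np.ones(len(Q))];s=np.linalg.lstsq(A,(Q[:,:2]**2).sum(1),rcond=None)[0];c=s[:2]/2
    print(n,len(Q),"ring in tool",c.round(1),"r",np.sqrt(s[2]+c@c).round(1),"z",np.median(Q[:,2]).round(1))
    m=(hh[...,1]<90)&(hk[...,2]>55)&(hk[...,2]<66)&(abs(hk[...,1])<20)&(abs(hk[...,0])<45)
    Q=hk[m];print(" gate lvl",len(Q),Q.min(0).round(1),Q.max(0).round(1),Q.mean(0).round(1))
    m=(hk[...,2]>66)&(hk[...,2]<83)&(abs(hk[...,1])<20)&(hk[...,0]<-15)&(hk[...,0]>-50)&(hh[...,1]<90)&(abs(L[...,2])>6)
    Q=hk[m];print(" tip",len(Q),Q.min(0).round(1),Q.max(0).round(1),Q.mean(0).round(1))
E
```

```text
scene 185 ring in tool [-66.5   2.7] r 31.7 z 1.0
 gate lvl 135 [-26.3  -9.   55.5] [28.  14.6 65.9] [ 1.8  3.1 61.6]
 tip 27 [-34.2  -1.8  66.2] [-20.4   7.   79. ] [-27.1   2.3  72.8]
side 358 ring in tool [-64.4  -0.7] r 31.3 z -0.8
 gate lvl 128 [-29.4 -12.4  55.5] [23.6  9.9 66. ] [ 2.1 -3.2 61.3]
 tip 28 [-36.4  -6.4  73.6] [-26.3   2.1  80.5] [-33.1  -2.6  77.3]
```

```bash
python3 -c "
from h import *
place(-4,72,25);place(-4,14,25)"
```

```text
TCP [ 601.3 -131.   191.5]
shift [ 0.024  -0.0014  0.0566] turn [ 0.001  -0.0046  0.0013] | mm [18.  -1.1 42.4] deg [ 0.  -0.2  0.1] rows 0.7
TCP [ 601.3 -131.   133.5]
shift [ 0.0564 -0.0014  0.1268] turn [ 0.001  -0.0046  0.0013] | mm [42.3 -1.1 95.1] deg [ 0.  -0.2  0.1] rows 1.7
```

```bash
python3 -m crank '[0.011,-0.001,0.028,0,0,0, 0.024,-0.001,0.057,0,0,0, 0.024,-0.001,0.057,0,0,0]'
python3 - <<'E'
from h import *
st();place(-4,14,25)
for n in ["scene","side"]:
    p,d=eyes.capture(n)
    x,y=(70,100) if n=="scene" else (330,130)
    cv2.imwrite(f"pics/{n}4.png",cv2.resize(p[y:y+120,x:x+160],(480,360),interpolation=cv2.INTER_CUBIC))
a=np.vstack([cv2.imread("pics/scene4.png")[:290],cv2.imread("pics/side4.png")[:290]]);cv2.imwrite("pics/both4.png",a)
E
```

```text
clock: 4.7
tool_pos: [599.0, -129.3, 188.4]
ee_rot: [0.352, 2.694, -0.075]
wrist_force: [-0.4, 0.3, -0.8]
grip_width: 23.0
4.7 q [-0.345 -0.005  1.996  0.054  0.727 -1.689] p [ 599.  -129.3  188.4] F [-0.4  0.3 -0.8] w 23.0
[[-0.88, 0.257, 0.4], [0.234, 0.966, -0.106], [-0.414, 0.001, -0.91]]
TCP [ 601.3 -131.   133.5]
shift [ 0.027  -0.0014  0.0682] turn [ 0.0021 -0.0122  0.0019] | mm [20.3 -1.1 51.1] deg [ 0.1 -0.5  0.1] rows 0.9
```

View pics/both4.png

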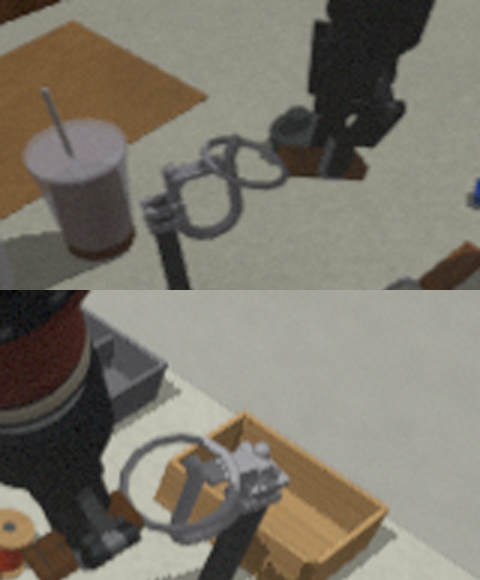

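Both views show the ring over the tip, with its far rod just above the gate: scene (225,150), side (235,470). Now I'll push down.

```bash
python3 -m crank '[0.009,-0.001,0.023,0,0,0, 0.018,-0.001,0.046,0,0,0, 0.027,-0.001,0.068,0,0,0, 0.027,-0.001,0.068,0,0,0]'
python3 - <<'E'
from h import *
st();place(-2,10,25)
for n in ["scene","side"]:
    p,d=eyes.capture(n)
    x,y=(90,110) if n=="scene" else (340,150)
    cv2.imwrite(f"pics/{n}5.png",cv2.resize(p[y:y+80,x:x+107],(480,360),interpolation=cv2.INTER_CUBIC)[:290])
a=np.vstack([cv2.imread("pics/scene5.png"),cv2.imread("pics/side5.png")]);cv2.imwrite("pics/both5.png",a)
E
```

```text
clock: 5.3
tool_pos: [602.9, -131.3, 135.5]
ee_rot: [0.352, 2.692, -0.076]
wrist_force: [-0.7, -0.8, -0.9]
grip_width: 23.0
5.3 q [-0.346  0.078  2.023  0.063  0.613 -1.701] p [ 602.9 -131.3  135.5] F [-0.7 -0.8 -0.9] w 23.0
[[-0.879, 0.257, 0.403], [0.234, 0.966, -0.107], [-0.417, 0.001, -0.909]]
TCP [ 603.3 -131.5  129.5]
shift [ 0.0028 -0.0001  0.0075] turn [ 0.0017 -0.0085  0.0019] | mm [ 2.1 -0.1  5.6] deg [ 0.1 -0.4  0.1] rows 0.1
```

View pics/both5.png

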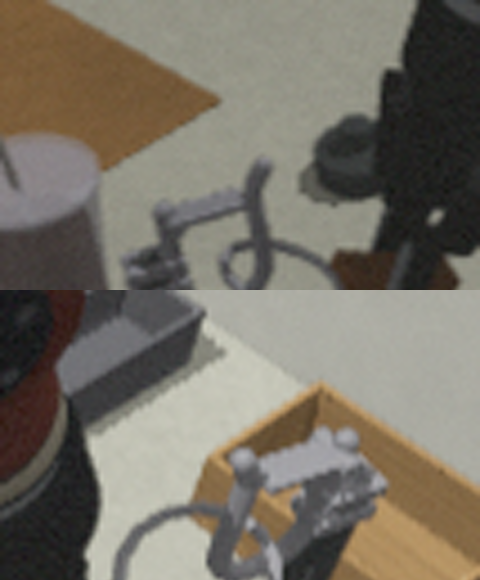

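The gate is closed above the ring's rod: scene (205,205) for the gate, rod beneath at (230,260). Next I'll pivot the gauge about the rod towards hanging.

```bash
python3 -c "
from h import *
for t in (35,45,52): place(-1,10,t)"
```

```text
TCP [ 612.3 -133.9  114.8]
shift [0.0024 0.     0.0318] turn [ 0.0015 -0.2263  0.0018] | mm [ 1.8  0.  23.9] deg [  0.1 -10.2   0.1] rows 1.0
TCP [ 622.8 -136.7  101.8]
shift [-0.0034 -0.      0.0536] turn [ 0.0016 -0.4485  0.0017] | mm [-2.6 -0.  40.2] deg [  0.1 -20.2   0.1] rows 1.9
TCP [ 631.3 -139.    93.9]
shift [-0.0097 -0.      0.0681] turn [ 0.0017 -0.6041  0.0016] | mm [-7.3 -0.  51.1] deg [  0.1 -27.2   0.1] rows 2.5
```

```bash
python3 -m crank '[0.0024,0,0.016,0,-0.113,0, 0.0024,0,0.032,0,-0.226,0, 0.0024,0,0.032,0,-0.226,0]'
python3 -c "
from h import *
st()
for t in (35,42,47): place(-1,10,t)"
```

```text
clock: 5.78
tool_pos: [609.9, -133.0, 112.3]
ee_rot: [0.33, 2.518, -0.101]
wrist_force: [0.5, 1.4, -1.3]
grip_width: 23.2
5.775 q [-0.354  0.082  2.134  0.169  0.327 -1.808] p [ 609.9 -133.   112.3] F [ 0.5  1.4 -1.3] w 23.2
[[-0.795, 0.257, 0.55], [0.212, 0.966, -0.145], [-0.569, 0.001, -0.823]]
TCP [ 612.3 -133.9  114.8]
shift [-0.0047 -0.0004 -0.0008] turn [ 0.0025 -0.0075  0.001 ] | mm [-3.5 -0.3 -0.6] deg [ 0.1 -0.3  0. ] rows 0.1
TCP [ 619.4 -135.8  105.5]
shift [-0.0057 -0.0004  0.015 ] turn [ 0.0025 -0.1631  0.0008] | mm [-4.3 -0.3 11.2] deg [ 0.1 -7.3  0. ] rows 0.7
TCP [ 625.1 -137.3   99.4]
shift [-0.0076 -0.0004  0.0261] turn [ 0.0026 -0.2742  0.0007] | mm [-5.7 -0.3 19.6] deg [  0.1 -12.3   0. ] rows 1.2
```

```bash
python3 -c "
from h import *
place(-1,5,37)"
```

```text
TCP [ 614.2 -134.4  107. ]
shift [-0.001  -0.0004  0.0092] turn [ 0.0025 -0.0519  0.0009] | mm [-0.7 -0.3  6.9] deg [ 0.1 -2.3  0. ] rows 0.2
```

```bash
python3 -m crank '[-0.001,0,0.006,0,-0.05,0, -0.001,0,0.006,0,-0.05,0]'
python3 - <<'E'
from h import *
st();place(-1,5,37)
for n in ["scene","side"]:
    p,d=eyes.capture(n)
    x,y=(90,125) if n=="scene" else (340,160)
    cv2.imwrite(f"pics/{n}6.png",cv2.resize(p[y:y+80,x:x+107],(480,360),interpolation=cv2.INTER_CUBIC)[:290])
a=np.vstack([cv2.imread("pics/scene6.png"),cv2.imread("pics/side6.png")]);cv2.imwrite("pics/both6.png",a)
E
```

```text
clock: 6.02
tool_pos: [613.3, -133.8, 109.6]
ee_rot: [0.325, 2.48, -0.106]
wrist_force: [-0.1, -0.4, -1.4]
grip_width: 22.6
6.025 q [-0.355  0.089  2.151  0.222  0.267 -1.86 ] p [ 613.3 -133.8  109.6] F [-0.1 -0.4 -1.4] w 22.6
[[-0.773, 0.257, 0.58], [0.207, 0.966, -0.153], [-0.6, 0.002, -0.8]]
TCP [ 614.2 -134.4  107. ]
shift [ 0.0008 -0.0005  0.0036] turn [ 0.003  -0.0031  0.0007] | mm [ 0.6 -0.4  2.7] deg [ 0.1 -0.1  0. ] rows 0.0
```

View pics/both6.png

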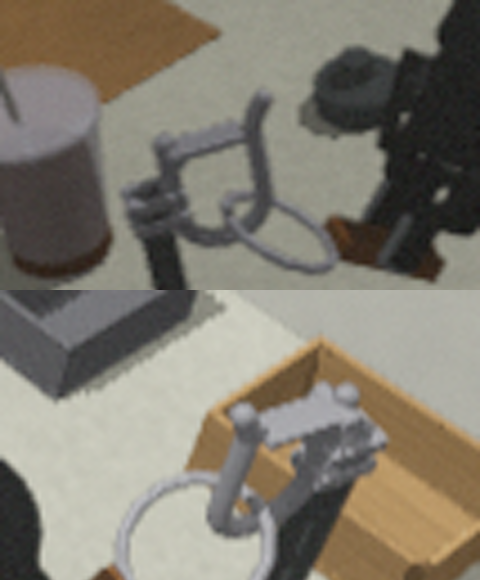

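The ring is threaded in the hook and the gate is shut. Release, then back out along the tool axis.

```bash
python3 -m crank '[0,0,0,0,0,0, 0,0,0,0,0,0, 0,0,0,0,0,0, 0,0,-0.06,0,0,0, 0,0,-0.13,0,0,0]' 1
python3 -m crank '[0,0,-0.05,0,0,0, 0.03,0,-0.1,0,0.1,0, 0.03,0,-0.1,0,0.1,0,0.03,0,-0.1,0,0.1,0,0.03,0,-0.1,0,0.1,0]'
python3 - <<'E'
from h import *
st()
for n in ["scene","side"]:
    p,d=eyes.capture(n)
    x,y=(90,125) if n=="scene" else (330,160)
    cv2.imwrite(f"pics/{n}7.png",cv2.resize(p[y:y+100,x:x+133],(400,300),interpolation=cv2.INTER_CUBIC))
a=np.vstack([cv2.imread("pics/scene7.png"),cv2.imread("pics/side7.png")]);cv2.imwrite("pics/both7.png",a)
E
```

```text
clock: 6.75
tool_pos: [556.2, -118.9, 187.4]
ee_rot: [0.325, 2.482, -0.106]
wrist_force: [-0.0, -0.6, 1.3]
grip_width: 85.4
clock: 7.38
tool_pos: [495.1, -102.6, 232.5]
ee_rot: [0.336, 2.562, -0.095]
wrist_force: [0.5, -0.3, -0.2]
grip_width: 85.2
7.375 q [-0.384 -0.404  2.272  0.102  0.719 -1.752] p [ 495.1 -102.6  232.5] F [ 0.5 -0.3 -0.2] w 85.2
[[-0.818, 0.257, 0.514], [0.219, 0.966, -0.136], [-0.532, 0.002, -0.847]]
```

View pics/both7.png

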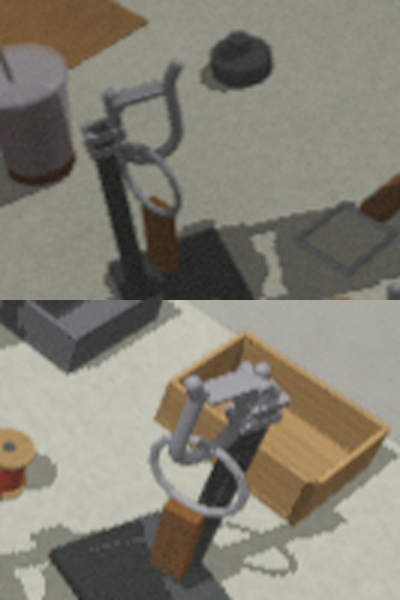

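The gauge hangs by its ring with the gate shut, possibly still swinging. I'll wait and compare pictures.

```bash
for i in 1 2 3 4 5 6 7 8 9 10 11 12; do python3 -m crank '[0,0,0,0,0,0,0,0,0,0,0,0,0,0,0,0,0,0,0,0,0,0,0,0,0,0,0,0,0,0]' >/dev/null; done
python3 - <<'E'
from h import *
st();y=np.radians(SY);H=np.array([[np.cos(y),-np.sin(y),0],[np.sin(y),np.cos(y),0],[0,0,1]])
for k in range(6):
  for n in ["scene","side"]:
    p,d=eyes.capture(n);W=cloud(n,d);hk=(W-SEAT)@H;hh=cv2.cvtColor(p,cv2.COLOR_BGR2HSV)
    m=(hh[...,0]<20)&(hh[...,1]>110)&(abs(hk[...,0])<80)&(abs(hk[...,1])<40)&(hk[...,2]<-40)&(hk[...,2]>-140)
    Q=hk[m];v,u=np.nonzero(m);s=np.polyfit(Q[:,2],Q[:,0],1);s2=np.polyfit(Q[:,2],Q[:,1],1)
    print(n,len(Q),"px",u.mean().round(2),v.mean().round(2),Q.mean(0).round(1),Q.min(0).round(),Q.max(0).round(),"slopes",s[0].round(3),s2[0].round(3))
    m=(hk[...,2]<-2)&(hk[...,2]>-62)&(abs(hk[...,1])<45)&(hk[...,0]>-45)&(hk[...,0]<22)&(hh[...,1]<90);Q=hk[m]
    if k==0:
        print("  ring y",Q[:,1].min().round(1),Q[:,1].max().round(1),"z",Q[:,2].min().round(1))
        x,y=(90,125) if n=="scene" else (330,160)
        cv2.imwrite(f"pics/{n}8.png",cv2.resize(p[y:y+100,x:x+133],(400,300),interpolation=cv2.INTER_CUBIC))
a=np.vstack([cv2.imread("pics/scene8.png"),cv2.imread("pics/side8.png")]);cv2.imwrite("pics/both8.png",a)
E
```

```text
14.975 q [-0.384 -0.404  2.271  0.102  0.719 -1.752] p [ 495.2 -102.6  232.6] F [-0.3 -0.   0.2] w 85.2
[[-0.818, 0.257, 0.514], [0.219, 0.966, -0.136], [-0.532, 0.002, -0.847]]
scene 151 px 143.9 204.73 [  8.6   2.8 -94.1] [  -1.  -14. -128.] [ 18.  13. -57.] slopes -0.081 -0.015
  ring y -29.8 32.2 z -61.4
side 278 px 387.1 239.1 [ -0.5  -8.7 -86. ] [  -9.  -20. -127.] [ 14.   8. -58.] slopes -0.017 0.044
  ring y -33.4 29.7 z -59.8
scene 159 px 143.77 204.57 [  8.8   2.7 -93.6] [  -2.  -12. -128.] [ 19.  13. -57.] slopes -0.057 -0.033
side 276 px 387.01 239.02 [ -0.7  -8.4 -85.9] [  -9.  -19. -127.] [ 12.   7. -57.] slopes -0.021 0.046
scene 159 px 143.8 204.58 [  8.7   2.7 -93.7] [  -2.  -13. -127.] [ 18.  13. -59.] slopes -0.066 -0.028
side 276 px 387.15 238.95 [ -0.6  -8.6 -85.5] [  -9.  -20. -127.] [ 12.   8. -58.] slopes -0.023 0.063
scene 155 px 143.81 204.57 [  8.7   2.7 -93.6] [  -2.  -11. -129.] [ 18.  12. -57.] slopes -0.058 -0.007
side 279 px 386.96 239.11 [ -0.7  -8.4 -86.3] [  -9.  -20. -127.] [ 14.   7. -56.] slopes -0.019 0.04
scene 148 px 143.95 204.64 [  8.4   3.  -93.7] [  -2.  -11. -125.] [ 18.  13. -56.] slopes -0.079 -0.015
side 279 px 387.03 239.24 [ -0.6  -8.6 -86.5] [  -9.  -20. -129.] [ 12.   7. -58.] slopes -0.02 0.041
scene 149 px 144.03 204.71 [  8.3   3.4 -93.7] [  -2.  -13. -126.] [ 18.  13. -56.] slopes -0.067 -0.009
side 281 px 386.96 239.15 [ -0.6  -8.4 -86.4] [  -9.  -20. -126.] [ 13.   7. -57.] slopes -0.028 0.047
```

View pics/both8.png

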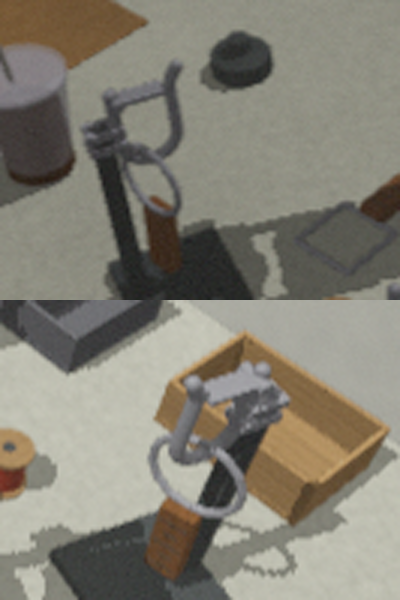

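The gauge is still: its position shifts by less than 0.2 px between frames. It hangs near vertical, and the paddle spans 58–128 mm below the seat, so the ring centre is about 28 mm below it. The gate is level. One check on the loop gauge, then I'll hand in.

```bash
python3 - <<'E'
from h import *
from cell import job
p,d=eyes.capture("side");W=cloud("side",d);hh=cv2.cvtColor(p,cv2.COLOR_BGR2HSV)
m=((hh[...,0]<20)&(hh[...,1]>110)&(W[...,2]>5)&(W[...,2]<25)).astype(np.uint8)
k,lab,s,ce=cv2.connectedComponentsWithStats(m)
print([(ce[j].round(1),s[j,4]) for j in range(1,k) if s[j,4]>80])
st();print(job.close_job())
E
```

```text
[(array([130.,  18.]), np.int32(230)), (array([436.9, 201.5]), np.int32(176)), (array([425.4, 224.1]), np.int32(165)), (array([293.4, 293.3]), np.int32(332)), (array([463.3, 338.3]), np.int32(89)), (array([ 83.9, 362.4]), np.int32(732))]
15.625 q [-0.384 -0.403  2.271  0.102  0.719 -1.752] p [ 495.2 -102.7  232.6] F [-0.3 -0.1 -0.3] w 85.2
[[-0.818, 0.257, 0.514], [0.219, 0.966, -0.136], [-0.532, 0.002, -0.847]]
the job is handed in; nothing more can be done
None
```

I hung the round-ring gauge on the snap hook and handed the job in at about 15.6 s; no verdict is reported. I picked it up by the paddle, pushed its ring down through the gate until the gate closed above it, tilted it to about 37° and let go.

**Last checks:**
- **Ring:** its centre is about 28 mm below the seat, worked out from the paddle spanning 58–128 mm below it. Sideways it is within about 10 mm of the seat.
- **Hang:** the paddle is within about 0.1 rad of vertical and still to within about 0.2 px between frames.
- **Gate:** it looks level and closed in both views. I saw it only before and after the push, so I did not measure how far it opened.
- **Square-loop gauge:** it has not moved; its side-view position is (293.4, 293.3), against (294, 293) at the start.
- **Robot:** it is backed off and touching nothing.

**Disagreements:** the scene and side cameras differed by a few mm on positions, as much as 9–11 mm on the hung paddle, partly because each sees a different face. I averaged the two for the hook and ring positions. The arm could not tilt the gauge all the way to vertical, so I let it swing and waited about 8 s for it to settle.

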